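# Lift a glass plate four clicks in the loader drawer and hold it up

## Task

Pull the glass-plate loader's drawer fully out by its bar handle. Then draw the black-knobbed lift lever towards the drawer front: past its free play it clicks like a ratchet, and at the fourth click, counted by feel, its pins hold the glass plate high enough for a colleague's fork. The lever springs home if let go, so finish while still holding the knob in that fourth notch, with the drawer out, without ever touching the glass or pushing aside the other things on the bench and the loupe on the loader.

Things in the scene. Friction and masses are not known exactly. Their poses are not given: they have to be found in the camera images.
- loader_front (a point): middle of the front top edge of the low white loader housing: 300 mm deep (behind this edge, +x), 360 mm wide (y), 130 mm high, smoked window in its roof, grey drawer front on its front face. Fixed to the bench. Its own -x axis is the way the drawer comes out, y along the front, z up; the directions named below are in these axes
- drawer (a joint): how far the drawer is pulled out (m): 0 shut, 0.18 fully out against its stop; slides along the loader's -x with about 2 N of friction and stays where it is left
- drawer_handle (a point): middle of the round steel bar handle: bar 11 mm thick, 120 mm long along y, 96 mm above the bench, 40 mm in front of the grey drawer front's face (34 mm clear behind the bar); the drawer front's top edge is 120 mm above the bench. It moves with the drawer; axes as the loader's
- lever_knob (a point): centre of the lift lever's upright, freely spinning black knob: 18 mm diameter, top 18 mm above this point, lever arm 26 mm below it; 94 mm above the bench, in the drawer, moves with it. x axis: outwards along the arm. Loose, then a spring pulls back with 9 to 10 N; on each tooth the pull needed climbs to 13 to 16 N, falls at the click to about 5 N, and in the notch behind comes back to 10 N
- lever_pivot (a point): point on the lift lever's upright axis, level with the knob's centre and 100 mm from it. At first the arm leans 0.2 to 0.4 rad from +y towards +x (the housing); it is drawn towards the drawer front (counter-clockwise) until it leans 0.7 rad the other way. After 0.08 to 0.26 rad of free play (not known) come six teeth of 0.13 rad (13 mm at the knob), each clicking after about 0.08 rad
- seat (a point): centre of the grey chuck block's flat top in the drawer (where the underside of the glass rests), 60 mm above the bench; moves with the drawer; beside it on the loader's +y side is the lever. Eight steel dowels, 24 mm tall, stand round the glass
- glass_underside (a point): centre of the underside of the loose square glass plate with a brown coated field, 127 x 127 x 4.8 mm, 170 g. It rests on the seat; three white pins worked by the lever lift it level from the end of the free play on, 2.5 mm a tooth: about 10 mm above the seat in the fourth notch
- objective: bystander: small silver microscope objective standing on the bench, 32 mm diameter, 47 mm tall; origin at its underside
- plate_case: bystander: shut blue plate case lying on the bench, 150 x 150 x 26 mm; origin at its underside
- dispenser: bystander: white bottle with a blue cap on the bench, 64 mm diameter, 140 mm tall; origin at its underside
- tweezers: bystander: steel tweezers lying on the bench, 125 mm long, 9 mm high; origin at the underside
- loupe: bystander: black loupe standing on the loader's roof, 38 mm diameter, 34 mm tall; origin at its underside
- gauge_block: bystander: small steel block standing on the bench, 35 x 9 x 30 mm; origin at its underside

How it is judged:
On the way, in this order (a step that is already met when the one before it is completed fails the run):
1. the drawer is fully out (value of joint drawer above 0.17 m), for 0.2 s.
2. the lever has begun to lift the glass off its seat (z of glass_underside in the frame of seat above 0.0015 m), for 0.1 s.
At the end, for the whole second after the job is handed in: the drawer is still at least 170 of its 180 mm out; the glass lies level (within 0.03 rad), at rest and centred within 6 mm on the pins, 9.0 to 11.3 mm above its seat, which is the lever past its fourth click and short of its fifth; the fingers hold the lever there with more than 1 N (z of glass_underside in the frame of seat between 0.009 and 0.0113 m and angle between glass_underside's own z axis and vertical below 0.03 rad and linear speed of glass_plate below 0.01 m/s and horizontal distance between glass_underside and seat below 0.006 m and contact force between lift_lever and the fingers above 1 N and value of joint drawer above 0.17 m); the arm keeps its last pose, push and grip.
It fails at once if the robot touches the glass plate (contact force between any of the fingers, the arm and glass_plate above 0.3 N).
It fails at once if a bystander is moved by more than 20 mm (distance of any of objective, plate_case, dispenser, tweezers, loupe, gauge_block from where it was at the start of the episode above 0.02 m).
It also fails if it takes over 72 s, if anything falls off the work surface, if the arm or the gripper's body presses on something with over 40 N, if the wrist force passes 120 N, or if a joint passes its speed limit or range.

## Robot

A 6-joint arm with a two-finger parallel gripper is mounted at the origin on the work surface. World frame = base frame: x ahead of the robot, y to its left, z up, the work surface at z = 0. Lengths are in m, angles in rad, forces in N, time in s.
With the tool pointing down it reaches from about 0.375 to 0.9 m from the base axis. Payload 3.1 kg.
Tool frame: the origin (TCP) lies midway between the tips of the shut fingers; the grasp point (between the pads) lies 19 mm behind it (manip.hold_point_z is the distance from the TCP to the grasp point, in m); x points along the fingers, y is the direction in which the jaws open and shut, and the axes are right-handed (so a half turn about x gives the same grasp; the last joint's range is limited). The gripper opens to 85 mm and grips with 20 to 120 N. Pads are 22 mm wide; open, the fingers measure 114 mm over their backs; the gripper's body (76 mm by 85 mm) begins 54 mm behind the grasp point. The pads swing forward as they close: fully open they stand 13 mm farther back than shut.
Start: joints at [0.925, 0.527, 1.433, -0, 1.181, -0.178], TCP at [0.281, 0.558, 0.203] pointing down, gripper open.
Joint ranges: [-3.08, 3.08], [-0.75, 2.2], [0.22, 2.44], [-1.43, 4.57], [0, 2.65], [-2.85, 2.85]. Speed limits (rad/s): [2.79, 2.79, 3.14, 3.14, 3.14, 3.14].

## Interface

Orientations are given as a unit quaternion [x, y, z, w].
In Python, from station import manip, snapshot gives the robot as it stands.
- The arm moves only by the tool play_rows, never from a script. Its argument "series" is a list of rows, each a list of 4 numbers: the shift along the tool's x, y, z in m, then the turn about the tool's x in degrees. In form: [[tx, ty, tz, spin], ...]. A call has 1 to 20 rows; each row is the pose to reach, as a shift and turn from the pose measured when the call began, along the tool's axes at that moment; what a row does not reach only later rows make up. A row lasts 1/10 s, in which the tool goes at most 50 mm and 8.59 degrees, less where a joint would pass 70% of its speed; a pose out of reach is approached as far as the arm can. A call with a gripper value outside its range is refused whole. "claw" is the opening in per cent of the stroke, from 0 (shut) to 100 (fully open), set as the call begins (left out, the last holds). The fingers move at their own pace and stop on an object; "force" is the grip in N (left out, the last holds). Time passes only in rows, so rows that repeat a pose let the fingers close. It gives the time, the measured TCP pose, the force and the opening at its end, in the units of the state.
- manip.sense(): the state, without advancing time (a new reading comes with each control period).
- snapshot(name): name is "side" or "top"; returns a dict with "image" (400x640x3 uint8, blue, green, red), "depth" (400x640 float32, m along the optical axis (not along the pixel's ray), 0 where there is no reading), "fov_y" (degrees; the focal length in pixels is half the picture's height over the tangent of half this angle, whatever the lens; pixels are square), "cx", "cy" (the principal point, pixels), "R" (3x3) and "t" (3): a world point X has camera coordinates R X + t. Camera axes: x right, y down, z forward; pixel columns grow to the right and rows downward; lengths in m; the calibration is good to about 2 mm. A picture is of the moment at which its call begins.
- manip.sign_off(): hands the job in, once; it reports no verdict.
The state is a dict: "t": time; "q": joint angles; "qd": joint speeds; "tau": joint torques, N m; "tcp_pos": TCP position; "tool_rot": TCP orientation; "force": force on the tool from outside, world axes, zero at the start; "ft_torque": the same for the moment, N m; "finger_gap": opening from 0.0 (shut) to 1.0 (fully open).
Only numpy, scipy, OpenCV 4.12 (cv2) and the standard library are available. Lean on these libraries where they do the work, as an engineer would, in place of code of your own. Each camera call takes 0.05 s, during which the arm holds its last target.

## Working session

There is one attempt and no reset: what is moved stays moved. The work goes in short steps, Python scripts to look and compute and a tool call to move; the robot and the scene stay as the last step left them, time stands still between calls to the robot, and variables do not carry over. Pictures are saved under pics/ and viewed, and the job is handed in when it is done.

Besides the shell and the picture viewer there is one more tool, called after "Request:" as a command line: name --pt "numbers of a row" for each row, then --argument value for the rest. play_rows: Moves the arm, as the interface text tells. Its arguments: {"type":"object","properties":{"series":{"type":"array","items":{"type":"array","items":{"type":"number"}}},"claw":{"type":"number"},"force":{"type":"number"}},"required":["series"]}

```bash
ls; mkdir -p pics; cat > h.py <<'E'
import numpy as np, cv2, pickle
from station import manip, snapshot
def snap(n,fn):
    s=snapshot(n); cv2.imwrite(f'pics/{fn}.png',s['image']); pickle.dump(s,open(f'{fn}.pkl','wb')); return s
def ld(fn): return pickle.load(open(f'{fn}.pkl','rb'))
def foc(s): return s['image'].shape[0]/2/np.tan(np.radians(s['fov_y'])/2)
def px(s,u,v,d=None):
    f=foc(s)
    if d is None:
        w=s['depth'][v-1:v+2,u-1:u+2]; w=w[w>0]; d=np.median(w) if len(w) else np.nan
    return s['R'].T@(np.array([(u-s['cx'])/f*d,(v-s['cy'])/f*d,d])-s['t'])
def pxz(s,u,v,z):
    f=foc(s); r=s['R'].T@np.array([(u-s['cx'])/f,(v-s['cy'])/f,1]); c=-s['R'].T@s['t']
    return c+r*(z-c[2])/r[2]
def proj(s,X):
    c=s['R']@np.array(X)+s['t']; return c[:2]/c[2]*foc(s)+[s['cx'],s['cy']]
def crop(s,fn,u0,u1,v0,v1,k):
    im=s['image'][v0:v1,u0:u1]; cv2.imwrite(f'pics/{fn}.png',cv2.resize(im,None,fx=k,fy=k,interpolation=cv2.INTER_CUBIC))
E
python3 - <<'E'
from h import *
for n in('side','top'):
    s=snap(n,n+'0'); print(n,s['fov_y'],s['cx'],s['cy'],-s['R'].T@s['t'],s['R'])
print(manip.sense())
E
```

```text
pics
side 54.632137168336065 321.2339299708622 199.8637910768272 [ 0.20307992 -0.78458331  1.03837553] [[ 9.19068438e-01 -3.94097491e-01 -6.11436738e-04]
 [-2.96437063e-01 -6.90292112e-01 -6.60016566e-01]
 [ 2.59688803e-01  6.06781647e-01 -7.51250796e-01]]
top 54.91799414955635 317.2756357618269 195.77108328451692 [ 0.36656076 -0.00579613  1.25930306] [[-1.58463516e-02 -9.99870794e-01 -2.69964844e-03]
 [-9.88426949e-01  1.60722628e-02 -1.50843792e-01]
 [ 1.50867692e-01  2.78081506e-04 -9.88553925e-01]]
{'t': 0.1, 'q': array([ 9.25517655e-01,  5.28341103e-01,  1.43379485e+00, -3.00246789e-05,
        1.18136834e+00, -1.78513407e-01]), 'qd': array([ 0.00161961, -0.00224536, -0.0034876 ,  0.00066698, -0.00120459,
        0.00079645]), 'tau': array([-5.02306489e-05, -4.43308532e+01, -1.78584766e+01, -2.41304679e-04,
        3.96385352e-03,  1.26289166e-05]), 'tcp_pos': array([0.28081317, 0.55758214, 0.20254465]), 'tool_rot': array([ 0.16290515,  0.68819908, -0.16415169,  0.68767591]), 'force': array([-0.82298738, -0.20198596,  0.02501074]), 'ft_torque': array([-0.02129259, -0.06017606, -0.00726967]), 'finger_gap': 0.9988849706110423}
```

View pics/side0.png

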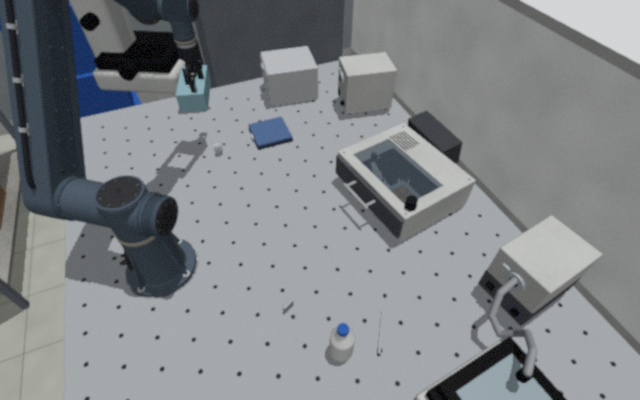

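View pics/top0.png

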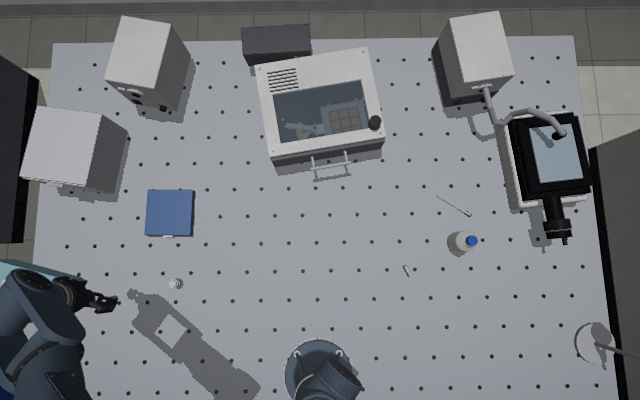

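The side view shows the loader at about (400,180) and its handle at about (357,203). In the top view the front edge runs from (275,160) to (385,140), and the handle is at (332,168). The bystanders are well away from it. I'll zoom in.

```bash
python3 - <<'E'
from h import *
s=ld('top0'); crop(s,'topc',245,405,40,190,5)
s=ld('side0'); crop(s,'sidec',320,480,110,250,5)
E
```

```text
(no output)
```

View pics/topc.png

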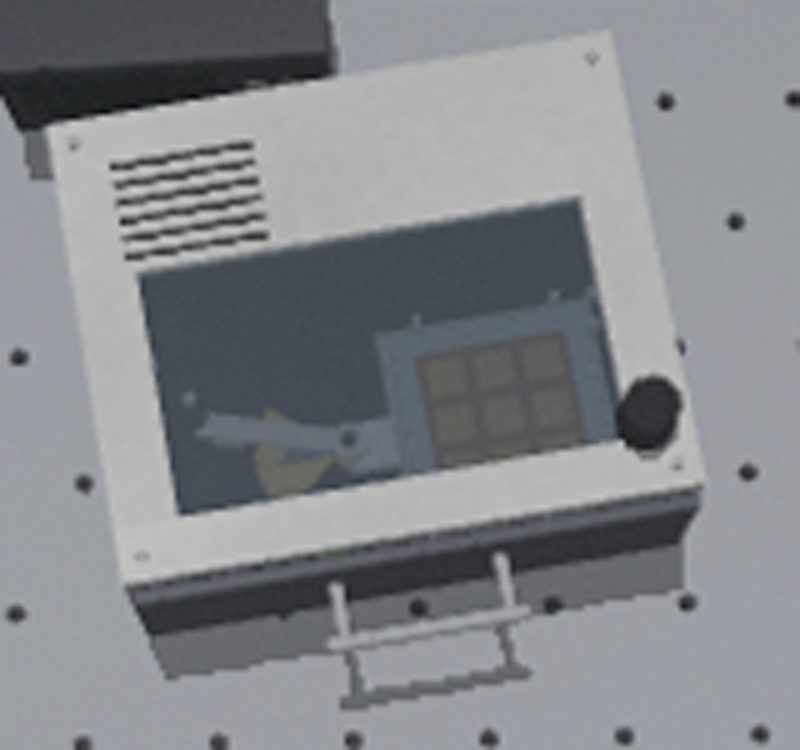

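View pics/sidec.png

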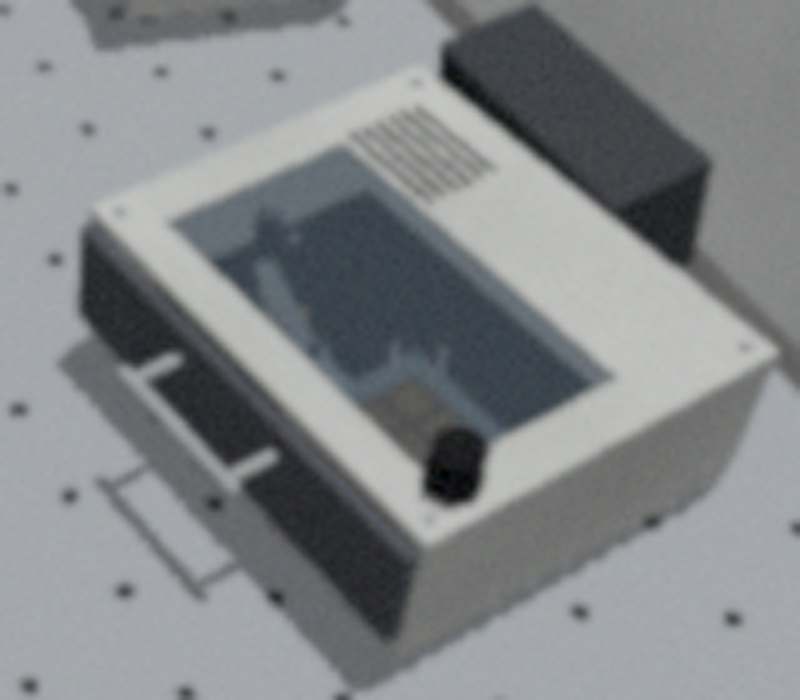

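```bash
cat >> h.py <<'E'
def C(s,c,u0,v0,k,z): return pxz(s,u0+(c[0]+.5)/k-.5,v0+(c[1]+.5)/k-.5,z)
E
python3 - <<'E'
from h import *
s=ld('top0'); g=lambda c,z:C(s,c,245,40,5,z)
FL,FR,BL,BR=[g(c,.13) for c in((125,585),(702,487),(48,125),(612,32))]
print(FL,FR,BL,BR); n=np.linalg.norm; print(n(FL-FR),n(BL-BR),n(FL-BL),n(FR-BR))
a=FL-FR; print('yaw',np.arctan2(-a[0],a[1]), np.arctan2((BL-FL)[1],(BL-FL)[0]),np.arctan2((BR-FR)[1],(BR-FR)[0]))
h1,h2=g((330,643),.099),g((530,612),.099); print(h1,h2,n(h1-h2),(h1+h2)/2)
s2=ld('side0'); q=lambda c,z:C(s2,c,320,110,5,z)
FL,FR,BR,BL=[q(c,.13) for c in((90,215),(425,547),(778,352),(425,66))]
print(FL,FR,BL,BR); print(n(FL-FR),n(BL-BR),n(FL-BL),n(FR-BR))
a=FL-FR; print('yaw',np.arctan2(-a[0],a[1]))
h1,h2=q((128,368),.099),q((236,472),.099); print(h1,h2,n(h1-h2),(h1+h2)/2)
for c in ((330,643),(430,627)): print(px(s,round(245+c[0]/5),round(40+c[1]/5)))
E
```

```text
[0.66074274 0.13640334 0.13      ] [ 0.71612795 -0.21402977  0.13      ] [0.95772427 0.18549668 0.13      ] [ 1.01420929 -0.16988343  0.13      ]
0.3547828716594175 0.3598410396815018 0.3010119387138611 0.3013326864505961
yaw 0.15675128979934105 0.16382616401301692 0.14703288429618752
[0.62996498 0.01374955 0.099     ] [ 0.64752497 -0.11011364  0.099     ] 0.12510173922008913 [ 0.63874498 -0.04818205  0.099     ]
[0.65639682 0.12875383 0.13      ] [ 0.71624953 -0.21937066  0.13      ] [0.9598537  0.18134725 0.13      ] [ 1.0135997  -0.17005118  0.13      ]
0.3532322305578976 0.35548485852680706 0.30798075834752353 0.3014125648157221
yaw 0.17026441111515514
[0.63103539 0.01082345 0.099     ] [ 0.65478892 -0.0995558   0.099     ] 0.11290619412432994 [ 0.64291215 -0.04436618  0.099     ]
[0.62754576 0.01255865 0.09845273]
[ 0.63870964 -0.04930372  0.10036858]
```

```bash
cat >> h.py <<'E'
from scipy.spatial.transform import Rotation as Ro
def tool(): 
    s=manip.sense(); return s['tcp_pos'],Ro.from_quat(s['tool_rot']).as_matrix(),s
def to(X,yaw=None):
    """shift in tool axes to world X; spin so tool y lies along yaw (mod pi)"""
    p,R,s=tool(); d=R.T@(np.array(X)-p); sp=None
    if yaw is not None:
        a=np.arctan2(R[1,1],R[0,1]); e=(yaw-a+np.pi/2)%np.pi-np.pi/2; sp=np.degrees(e)*np.sign(R[2,0])
    return np.round(d,4),sp
E
python3 - <<'E'
from h import *
p,R,s=tool(); print(R); print(to([.6405,-.0465,.20],.16))
E
```

```text
[[-1.12750963e-03  4.49988666e-01  8.93033554e-01]
 [-1.54397704e-03  8.93032274e-01 -4.49989971e-01]
 [-9.99998172e-01 -1.88619133e-03 -3.12130321e-04]]
(array([ 0.0031, -0.3776,  0.593 ]), np.float64(54.08966713005229))
```

Request:
play_rows --pt "0 -0.02 0.03 3" --pt "0 -0.04 0.065 6" --pt "0 -0.065 0.1 9" --pt "0 -0.087 0.137 12.5" --pt "0 -0.11 0.173 16" --pt "0 -0.133 0.21 19" --pt "0 -0.157 0.246 22" --pt "0 -0.18 0.283 26" --pt "0 -0.204 0.32 29" --pt "0 -0.227 0.357 32" --pt "0 -0.25 0.393 36" --pt "0 -0.273 0.43 39" --pt "0 -0.297 0.466 42" --pt "0 -0.32 0.503 46" --pt "0 -0.343 0.54 49" --pt "0 -0.36 0.57 52" --pt "0 -0.373 0.587 54" --pt "0.003 -0.378 0.593 54" --pt "0.003 -0.378 0.593 54" --pt "0.003 -0.378 0.593 54" --claw 38

```text
t: 2.1
tcp_pos: [0.6389, -0.0452, 0.1996]
tool_rot: [0.457, 0.54, -0.459, 0.538]
force: [1.0, 0.5, 0.1]
finger_gap: 0.382
```

```bash
python3 - <<'E'
from h import *
print(manip.sense()['tcp_pos'],manip.sense()['finger_gap'],manip.sense()['q']);print(to([.6405,-.0465,.079],.16))
s=snap('side','side1'); crop(s,'side1c',300,460,90,230,5)
E
```

```text
[ 0.63890836 -0.04523492  0.19955953] 0.38180590917909824 [-2.44263767e-01  5.54337416e-01  1.39254139e+00 -1.24801373e-03
  1.19793875e+00 -4.06817423e-01]
(array([0.1206, 0.0018, 0.0015]), np.float64(0.17248973253199257))
```

View pics/side1c.png

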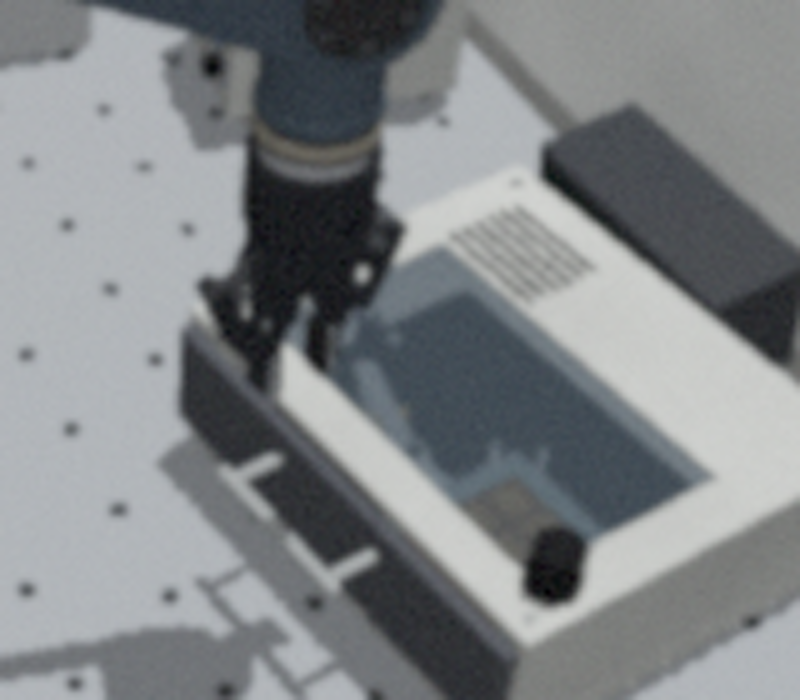

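Request:
play_rows --pt "0.02 0.001 0.001 0" --pt "0.04 0.002 0.0015 0" --pt "0.06 0.002 0.0015 0" --pt "0.075 0.002 0.0015 0" --pt "0.085 0.002 0.0015 0" --pt "0.095 0.002 0.0015 0" --pt "0.102 0.002 0.0015 0" --pt "0.102 0.002 0.0015 0"

```text
t: 2.95
tcp_pos: [0.6404, -0.0458, 0.0971]
tool_rot: [0.456, 0.54, -0.458, 0.538]
force: [0.4, -1.2, 0.3]
finger_gap: 0.377
```

```bash
python3 - <<'E'
from h import *
s=snap('side','side2'); crop(s,'side2c',300,460,90,230,5)
s=snap('top','top2'); crop(s,'top2c',245,405,40,190,5)
print(manip.sense()['force'],to([.6405,-.0465,.079],.16))
E
```

```text
[ 0.1766416  -0.18309771 -0.60255703] (array([ 0.0192, -0.0008,  0.0001]), np.float64(0.20634129134316967))
```

View pics/side2c.png

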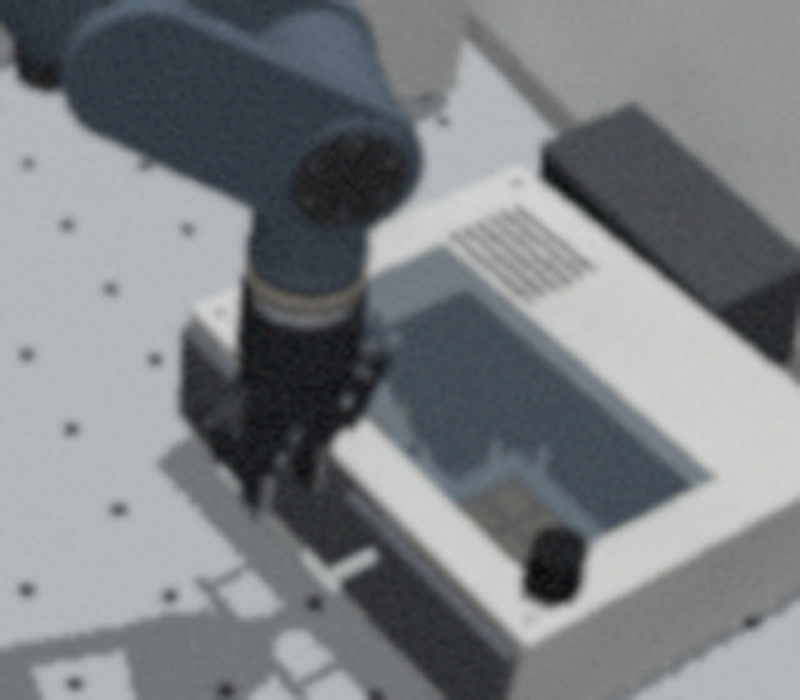

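View pics/top2c.png

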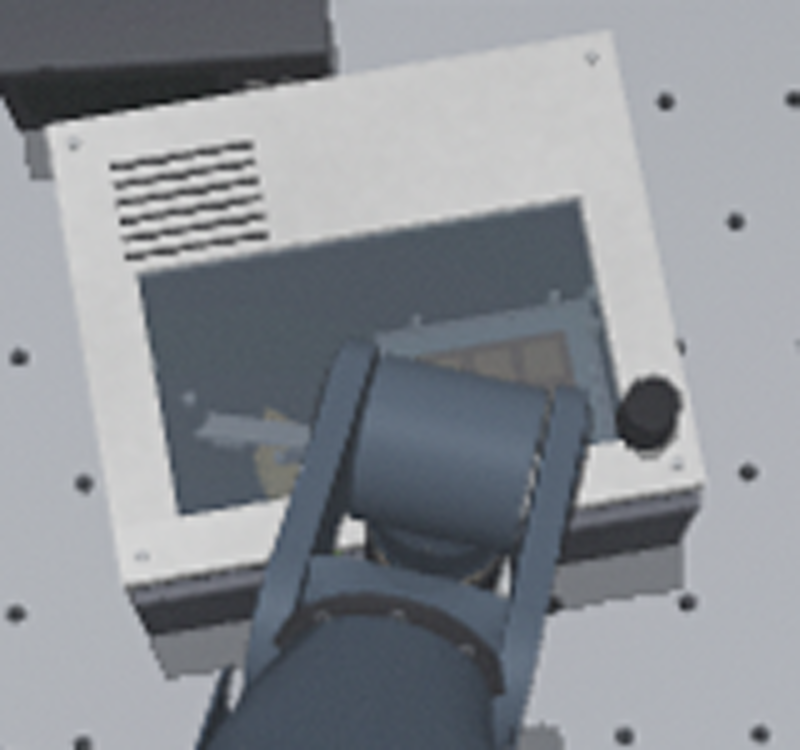

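The fingers straddle the bar, one of them in the gap at the drawer front. Next I go down the rest of the way and close.

Request:
play_rows --pt "0.008 -0.001 0 0" --pt "0.016 -0.001 0 0" --pt "0.018 -0.001 0 0"

```text
t: 3.35
tcp_pos: [0.6394, -0.0463, 0.079]
tool_rot: [0.456, 0.54, -0.459, 0.538]
force: [0.1, 0.0, -0.2]
finger_gap: 0.38
```

Request:
play_rows --pt "0 0 0 0" --pt "0 0 0 0" --pt "0 0 0 0" --pt "0 0 0 0" --pt "0 0 0 0" --pt "0 0 0 0" --claw 0 --force 30

```text
t: 3.95
tcp_pos: [0.6395, -0.0463, 0.0792]
tool_rot: [0.457, 0.54, -0.458, 0.538]
force: [-0.5, 0.7, 0.2]
finger_gap: 0.004
```

```bash
python3 - <<'E'
from h import *
p,R,s=tool(); print(R); e=np.array([np.cos(.16),np.sin(.16),0]); print(to(p-.18*e,.16))
E
```

```text
[[-3.81351511e-03  9.86672722e-01  1.62672666e-01]
 [-3.34211459e-04  1.62672582e-01 -9.86680049e-01]
 [-9.99992673e-01 -3.81708634e-03 -2.90597019e-04]]
(array([ 0.0007, -0.18  , -0.0006]), np.float64(0.19480071645738206))
```

The jaws closed to 0, so the bar wasn't between the pads. I'll look before moving.

```bash
python3 - <<'E'
from h import *
s=snap('side','side3'); crop(s,'side3c',320,400,140,220,9)
s=snap('top','top3'); print(manip.sense()['force'])
print(proj(s,[.6395,-.0463,.079]),proj(ld('side3'),[.6395,-.0463,.079]))
E
```

```text
[ 0.0982046  -0.22209625 -0.47198611]
[329.81612861 166.33462567] [354.67896848 198.11242314]
```

View pics/side3c.png

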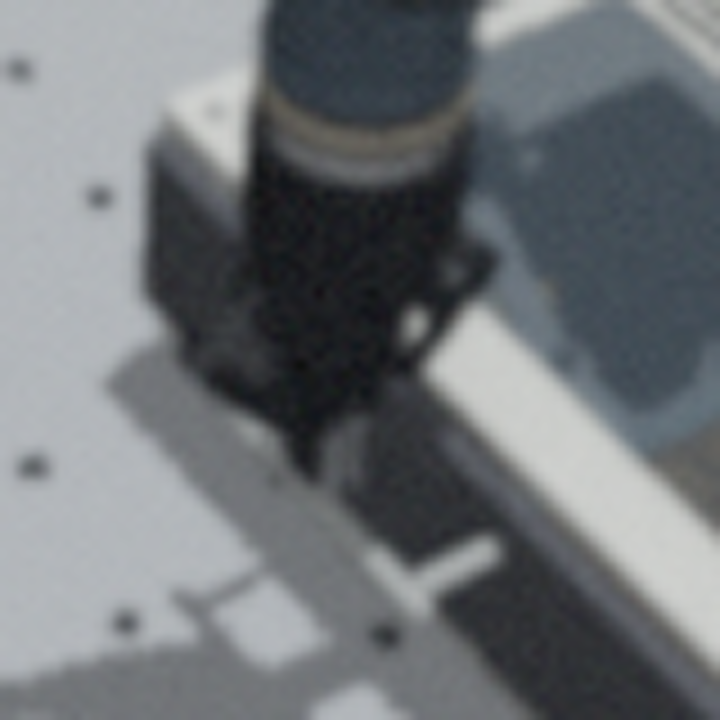

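```bash
python3 - <<'E'
from h import *
s=ld('side3'); im=s['image'].copy()
k=9;u0,v0=330,170
c=cv2.resize(im[v0:v0+60,u0:u0+60],None,fx=10,fy=10,interpolation=cv2.INTER_CUBIC)
c=cv2.convertScaleAbs(c,alpha=1.8,beta=10)
o=ld('side0')['image']; d=cv2.resize(o[v0:v0+60,u0:u0+60],None,fx=10,fy=10,interpolation=cv2.INTER_CUBIC)
f=lambda X:tuple(int(x) for x in ((proj(s,X)-[u0,v0]+.5)*10))
for m in (c,d):
    cv2.circle(m,f([.6395,-.0463,.079]),4,(0,0,255),2)
    cv2.circle(m,f([.6395,-.0463,.098]),4,(0,255,0),2)
cv2.imwrite('pics/cmp.png',cv2.resize(np.hstack([c,d]),None,fx=.66,fy=.66))
for v in range(190,206,2): print(v,[np.round(px(s,u,v),3).tolist() for u in (350,354,358,362)])
E
```

```text
190 [[0.632, -0.024, 0.1], [0.63, -0.054, 0.13], [0.642, -0.058, 0.129], [0.677, -0.026, 0.082]]
192 [[0.67, 0.043, 0.006], [0.63, -0.055, 0.122], [0.643, -0.057, 0.118], [0.677, -0.028, 0.075]]
194 [[0.668, 0.038, 0.001], [0.636, -0.046, 0.101], [0.647, -0.051, 0.101], [0.677, -0.029, 0.066]]
196 [[0.664, 0.03, 0.0], [0.634, -0.051, 0.097], [0.643, -0.06, 0.102], [0.677, -0.03, 0.056]]
198 [[0.66, 0.021, 0.001], [0.673, 0.015, 0.001], [0.639, -0.067, 0.101], [0.676, -0.034, 0.05]]
200 [[0.656, 0.012, 0.001], [0.669, 0.007, 0.001], [0.637, -0.072, 0.098], [0.648, -0.08, 0.101]]
202 [[0.652, 0.004, 0.001], [0.664, -0.002, 0.001], [0.677, -0.008, 0.002], [0.643, -0.088, 0.101]]
204 [[0.648, -0.004, -0.0], [0.659, -0.012, 0.003], [0.674, -0.015, 0.0], [0.641, -0.093, 0.098]]
```

View pics/cmp.png

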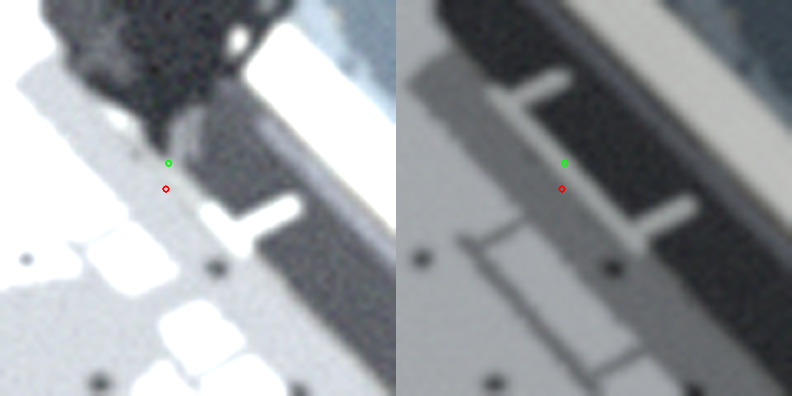

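View pics/top3.png

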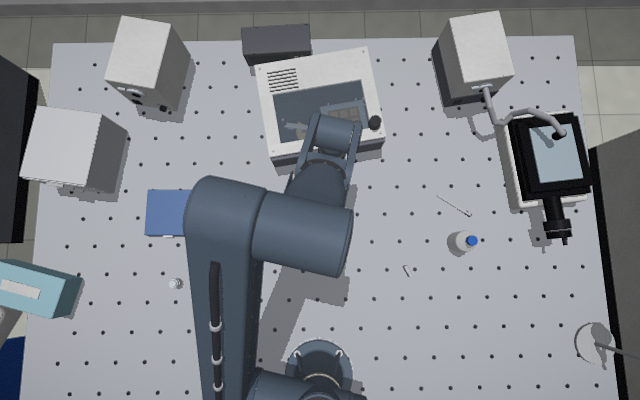

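The fingertips can't be seen where the TCP should be. I'll lift clear with the fingers shut and check the tip against the reported TCP.

Request:
play_rows --pt "-0.03 -0.01 0 0" --pt "-0.06 -0.06 0 0" --pt "-0.08 -0.1 0 0" --pt "-0.08 -0.1 0 0" --pt "-0.08 -0.1 0 0"

```text
t: 4.55
tcp_pos: [0.541, -0.0629, 0.1607]
tool_rot: [0.457, 0.539, -0.458, 0.539]
force: [0.5, -0.5, -0.4]
finger_gap: -0.0
```

```bash
python3 - <<'E'
from h import *
st=manip.sense()
s=snap('side','side4'); t=snap('top','top4'); p=st['tcp_pos']; print(p,st['force'])
for n,s in(('s4',s),('t4',t)):
    u,v=proj(s,p); print(u,v); u0,v0=int(u)-30,int(v)-30
    c=cv2.resize(s['image'][v0:v0+50,u0:u0+60],None,fx=10,fy=10,interpolation=cv2.INTER_CUBIC); c=cv2.convertScaleAbs(c,alpha=1.8,beta=10)
    for X,col in((p,(0,0,255)),(p+[0,0,.019],(0,255,0))):
        q=(proj(s,X)-[u0,v0]+.5)*10; cv2.circle(c,(int(q[0]),int(q[1])),4,col,2)
    cv2.imwrite(f'pics/{n}.png',c)
E
```

```text
[ 0.54102366 -0.06285924  0.16066477] [ 0.49695591 -0.52989314 -0.39532721]
329.9584100465404 193.63068463392494
337.0860299211296 193.12833752725473
```

View pics/s4.png

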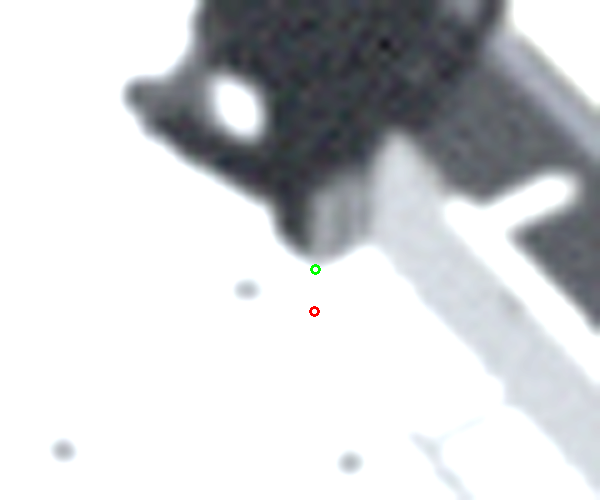

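View pics/side4.png

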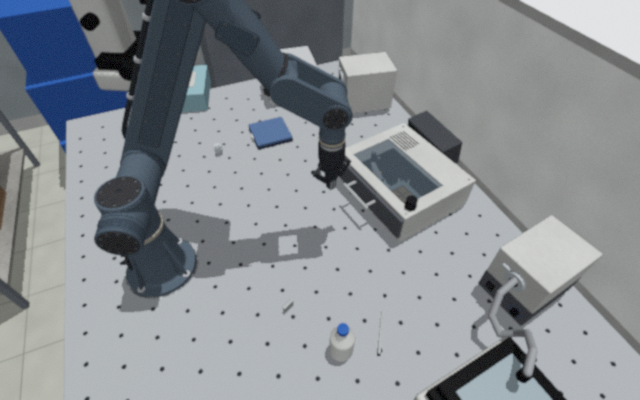

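```bash
python3 - <<'E'
from h import *
s=ld('side4');u0,v0=299,163
for c in((320,200),(320,220),(320,240),(345,220),(300,225)): print(px(s,u0+c[0]//10,v0+c[1]//10))
t=ld('top4')
for v in range(184,200,2): print(v,[np.round(px(t,u,v),3).tolist() for u in (333,337,341)])
E
```

```text
[ 0.53814989 -0.0743992   0.21987164]
[ 0.53927304 -0.0723845   0.20895987]
[ 0.53864667 -0.07408037  0.20226693]
[ 0.54511069 -0.07384982  0.20795104]
[ 0.5330227  -0.0718447   0.21103648]
184 [[0.515, -0.04, 0.447], [0.515, -0.048, 0.45], [0.507, -0.054, 0.49]]
186 [[0.518, -0.041, 0.406], [0.511, -0.048, 0.447], [0.51, -0.057, 0.45]]
188 [[0.515, -0.042, 0.397], [0.513, -0.05, 0.411], [0.508, -0.057, 0.439]]
190 [[0.515, -0.043, 0.372], [0.511, -0.051, 0.396], [0.51, -0.06, 0.399]]
192 [[0.512, -0.043, 0.361], [0.512, -0.052, 0.363], [0.508, -0.06, 0.383]]
194 [[0.512, -0.044, 0.332], [0.508, -0.052, 0.357], [0.507, -0.062, 0.359]]
196 [[0.557, -0.057, 0.003], [0.508, -0.054, 0.327], [0.506, -0.063, 0.334]]
198 [[0.465, -0.033, 0.586], [0.506, -0.055, 0.303], [0.506, -0.065, 0.302]]
```

View pics/t4.png

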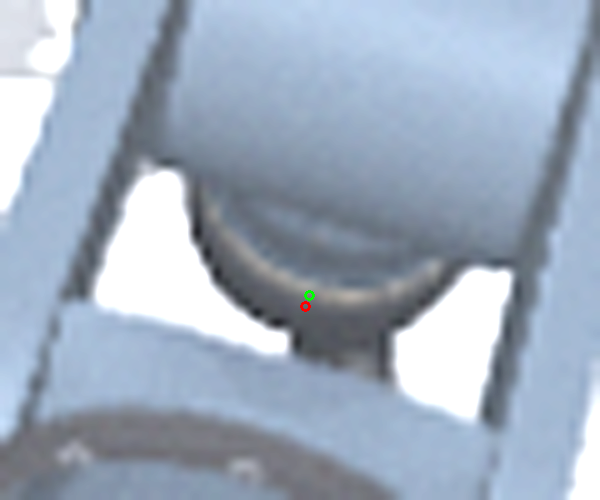

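```bash
python3 - <<'E'
from h import *
print(manip.hold_point_z,[a for a in dir(manip) if not a.startswith('__')])
s=ld('side4')
for z in(.16,.18,.185,.19,.195,.2): print(z,(proj(s,[.541,-.074,z])-[299,163]+.5)*10)
print(to([0,0,0]))
E
```

```text
0.0187 ['PlanningError', 'hold_point_z', 'sense', 'sign_off']
0.16 [329.40035828 337.70201514]
0.18 [330.67733361 293.31632117]
0.185 [331.00174614 282.04024168]
0.19 [331.32826645 270.69089906]
0.195 [331.65691514 259.26757698]
0.2 [331.9877131  247.76954975]
(array([ 0.1607, -0.5246, -0.1502]), None)
```

```bash
python3 - <<'E'
from h import *
s=ld('side2')
for c in((250,490),(257,490),(257,500),(257,508),(315,480),(320,485)): print(c,px(s,300+c[0]//5,90+c[1]//5))
s=ld('side1')
for c in((262,370),(262,385),(318,350),(318,362)): print(c,px(s,300+c[0]//5,90+c[1]//5))
s=ld('side0'); c=(proj(s,[.2808,.5576,.2025])); print(c); u,v=int(c[0]),int(c[1])
crop(s,'s0g',u-40,u+40,v-40,v+20,9)
E
```

```text
(250, 490) [ 0.61302589 -0.05644624  0.14917675]
(257, 490) [ 0.61586156 -0.05777416  0.14928499]
(257, 500) [ 0.61682391 -0.05714434  0.1389998 ]
(257, 508) [ 0.61799049 -0.05563075  0.13231814]
(315, 480) [ 0.66220988 -0.05258894  0.13400821]
(320, 485) [ 0.67455837 -0.03971756  0.11154155]
(262, 370) [ 0.61300069 -0.05685146  0.25286238]
(262, 385) [ 0.61382395 -0.05684848  0.24036476]
(318, 350) [ 0.656066   -0.04537876  0.24328651]
(318, 362) [ 0.65673435 -0.04553609  0.23498195]
[200.23524763  94.52945146]
```

View pics/s0g.png

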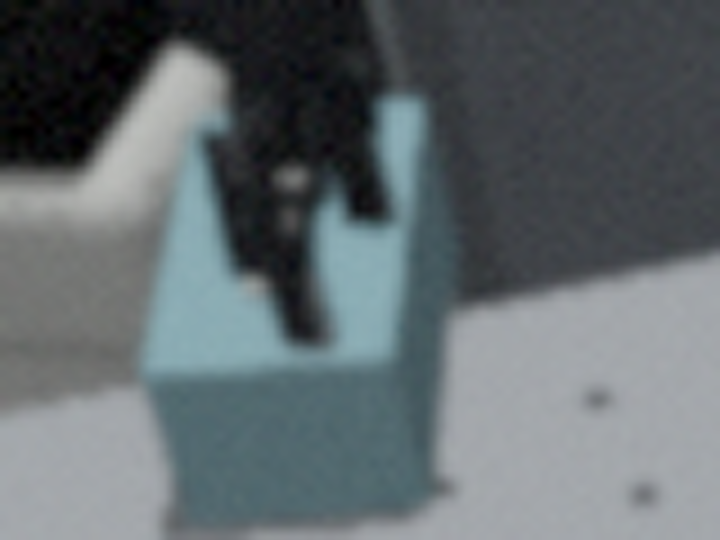

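The cameras, and the fact that the jaws closed above the bar without touching it, agree: the true fingertips sit about 34 mm above the reported TCP along the tool axis. x and y do match. From here I allow for that offset.

```bash
python3 - <<'E'
from h import *
print(to([.6405,-.0465,.12],.16),to([.6405,-.0465,.047],.16))
E
```

```text
(array([ 0.0394,  0.0996, -0.0002]), np.float64(0.1841642554462145)) (array([ 0.1124,  0.0997, -0.0002]), np.float64(0.1841642554462145))
```

Request:
play_rows --pt "0 0.03 0 0" --pt "0 0.07 0 0" --pt "0 0.1 0 0" --pt "0.02 0.1 0 0" --pt "0.05 0.1 0 0" --pt "0.07 0.1 0 0" --pt "0.085 0.1 0 0" --pt "0.1 0.1 0 0" --pt "0.112 0.1 0 0" --pt "0.113 0.1 0 0" --pt "0.113 0.1 0 0" --claw 40

```text
t: 5.75
tcp_pos: [0.6395, -0.0468, 0.0494]
tool_rot: [0.456, 0.54, -0.459, 0.538]
force: [-11.8, 0.6, 18.3]
finger_gap: 0.395
```

Request:
play_rows --pt "0 0 0 0" --pt "0 0 0 0" --pt "0 0 0 0" --pt "0 0 0 0" --pt "0 0 0 0" --claw 0 --force 30

```text
t: 6.25
tcp_pos: [0.6374, -0.0472, 0.0504]
tool_rot: [0.455, 0.541, -0.46, 0.537]
force: [-7.8, -1.2, 11.2]
finger_gap: 0.113
```

Now the bar is gripped (gap 0.113, about 10 mm). The upward force suggests the gripper is brushing the housing edge, so I ease up slightly and pull.

Request:
play_rows --pt "-0.003 -0.003 0 0" --pt "-0.004 -0.008 0 0" --pt "-0.004 -0.016 0 0" --pt "-0.004 -0.026 0 0" --pt "-0.004 -0.036 0 0" --pt "-0.004 -0.046 0 0" --pt "-0.004 -0.056 0 0" --pt "-0.004 -0.066 0 0" --pt "-0.004 -0.076 0 0" --pt "-0.004 -0.086 0 0" --pt "-0.004 -0.096 0 0" --pt "-0.004 -0.106 0 0" --pt "-0.004 -0.116 0 0" --pt "-0.004 -0.126 0 0" --pt "-0.004 -0.136 0 0" --pt "-0.004 -0.146 0 0" --pt "-0.004 -0.155 0 0" --pt "-0.004 -0.16 0 0" --pt "-0.004 -0.16 0 0"

```text
t: 8.15
tcp_pos: [0.4756, -0.0729, 0.0528]
tool_rot: [0.453, 0.544, -0.461, 0.535]
force: [-1.5, -4.9, -35.5]
finger_gap: 0.114
```

```bash
python3 - <<'E'
from h import *
p,R,s=tool(); print(p,s['force'],s['finger_gap'],R[:,1])
s=snap('side','side5')
E
```

```text
[ 0.47560977 -0.07288696  0.05275623] [ -1.46636353  -4.89724835 -35.52172573] 0.11418680136389804 [ 0.98631912  0.16393873 -0.01728246]
```

View pics/side5.png

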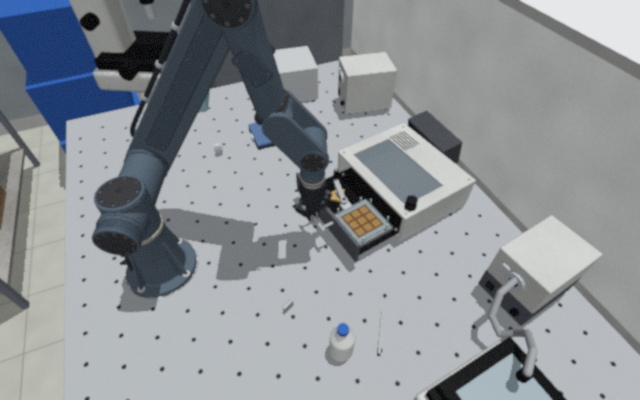

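The drawer is nearly out. I relieve the vertical load and pull against the stop.

Request:
play_rows --pt "0.003 0 0 0" --pt "0.004 -0.004 0 0" --pt "0.004 -0.008 0 0" --pt "0.004 -0.012 0 0" --pt "0.004 -0.015 0 0" --pt "0.004 -0.018 0 0" --pt "0.004 -0.02 0 0" --pt "0.004 -0.021 0 0" --pt "0.004 -0.021 0 0"

```text
t: 9.1
tcp_pos: [0.4596, -0.0759, 0.0519]
tool_rot: [0.456, 0.541, -0.46, 0.537]
force: [5.1, 8.8, 6.5]
finger_gap: 0.113
```

Request:
play_rows --pt "0 0 0 0" --pt "0 0 0 0" --pt "0 0 0 0" --claw 38

```text
t: 9.4
tcp_pos: [0.46, -0.0762, 0.0526]
tool_rot: [0.456, 0.54, -0.459, 0.537]
force: [-0.1, -0.2, -0.5]
finger_gap: 0.379
```

Request:
play_rows --pt "-0.03 0 0 0" --pt "-0.07 0 0 0" --pt "-0.11 0 0 0" --pt "-0.15 -0.02 0.03 0" --pt "-0.17 -0.06 0.07 0" --pt "-0.17 -0.09 0.1 0" --pt "-0.17 -0.1 0.1 0" --pt "-0.17 -0.1 0.1 0"

```text
t: 10.2
tcp_pos: [0.3765, -0.1919, 0.2234]
tool_rot: [0.457, 0.54, -0.461, 0.536]
force: [0.3, -0.0, -0.1]
finger_gap: 0.383
```

```bash
python3 - <<'E'
from h import *
p,R,s=tool(); print(p,s['force'],s['finger_gap'])
s=snap('side','side6'); crop(s,'s6',290,450,140,260,5)
s=snap('top','top6'); crop(s,'t6',245,405,100,240,5)
E
```

```text
[ 0.3765086  -0.19185053  0.22337314] [ 0.33331248 -0.04539407 -0.06413322] 0.3828512012425378
```

View pics/s6.png

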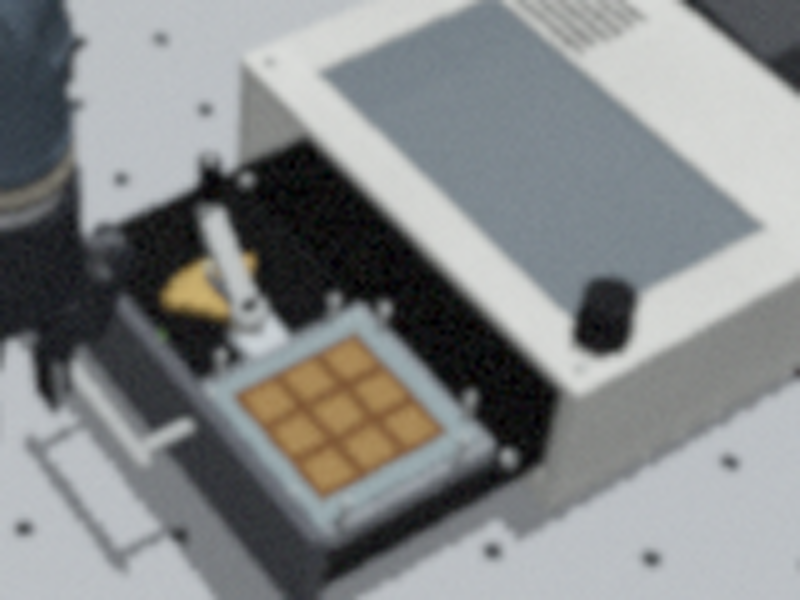

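View pics/t6.png

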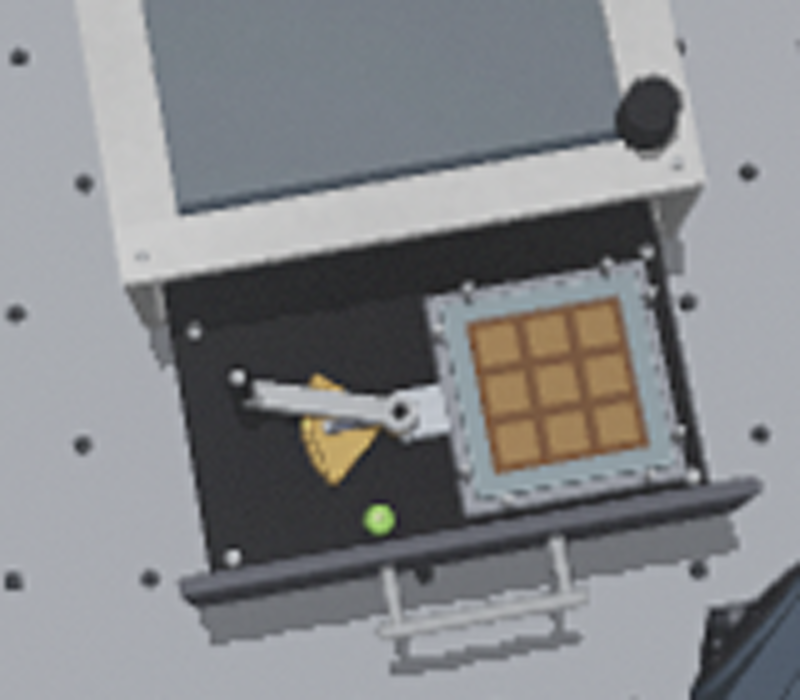

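```bash
python3 - <<'E'
from h import *
for n,b,(u0,v0) in (('top6','t7',(280,160)),('side6','s7',(315,160))):
    s=ld(n); c=s['image'][v0:v0+40,u0:u0+60].astype(float); c=(np.clip(c/255,0,1)**.45*255).astype(np.uint8)
    cv2.imwrite(f'pics/{b}.png',cv2.resize(c,None,fx=12,fy=12,interpolation=cv2.INTER_CUBIC))
E
```

```text
(no output)
```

View pics/t7.png

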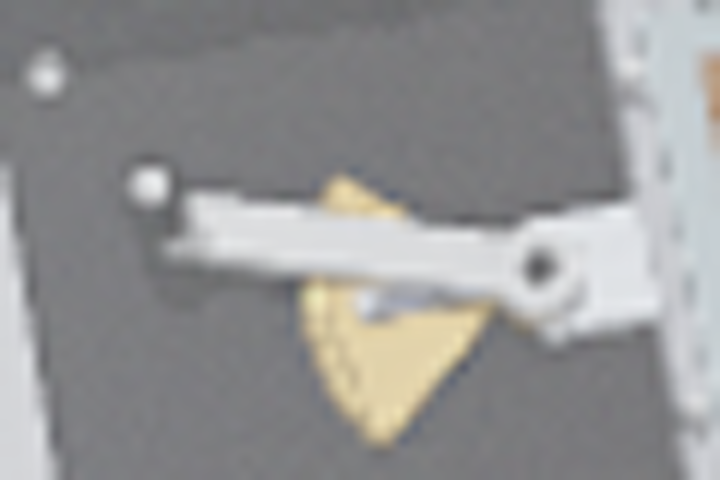

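View pics/s7.png

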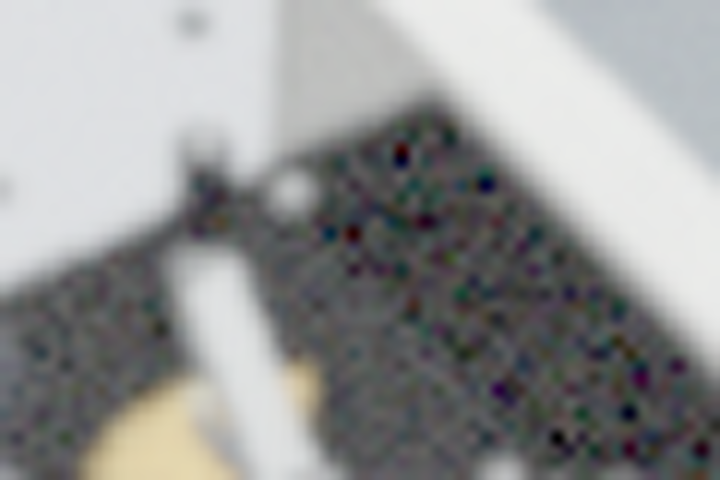

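```bash
python3 - <<'E'
from h import *
t=ld('top6'); s=ld('side6')
K=C(t,(150,187),280,160,12,.112); print('knob top',K, px(t,292,175))
Ks=C(s,(203,147),315,160,12,.112); print('knob side',Ks)
print('mid side',C(s,(203,185),315,160,12,.094),[px(s,u,v) for u,v in((332,174),(331,175),(332,176))])
for z in(.068,.075,.08):
  P=C(t,(540,266),280,160,12,z); print('piv',P,px(t,325,182)); d=(K-P)[:2]; print(np.linalg.norm(d), 'lean',np.arctan2(d[0],d[1])+.16)
fl=[C(t,c,245,100,5,.12) for c in((182,580),(762,482))]; print('drawer front edge',fl)
hb=[C(t,c,245,100,5,.0985) for c in((380,630),(586,597))];print('bar',(hb[0]+hb[1])/2)
E
```

```text
knob top [0.60640651 0.07024627 0.112     ] [0.60683962 0.07038442 0.11179317]
knob side [0.60534108 0.06672543 0.112     ]
mid side [0.60680474 0.06913724 0.094     ] [array([0.60506955, 0.06136579, 0.10643492]), array([0.60136198, 0.06126901, 0.10318334]), array([0.60493188, 0.06062153, 0.09754097])]
piv [ 0.59278357 -0.02904554  0.068     ] [ 0.59128467 -0.03041144  0.07086314]
0.10022199440394262 lean 0.2963497040388372
piv [ 0.5914543  -0.02890893  0.075     ] [ 0.59128467 -0.03041144  0.07086314]
0.10027622839039473 lean 0.3096682984845766
piv [ 0.59050483 -0.02881135  0.08      ] [ 0.59128467 -0.03041144  0.07086314]
0.10032584641095163 lean 0.3191715946711352
drawer front edge [array([0.48258326, 0.10326325, 0.12      ]), array([ 0.53586316, -0.24401314,  0.12      ])]
bar [ 0.46155103 -0.07647028  0.0985    ]
```

Estimates now: knob at (0.606, 0.069), pivot at (0.592, -0.029), radius 100 mm (matches), lean 0.31 rad (matches), drawer out by about 0.18 m. Next I go above the knob.

```bash
python3 - <<'E'
from h import *
print(to([.606,.069,.20],.35),to([.606,.069,.054],.35))
E
```

```text
(array([ 0.0217,  0.2666, -0.2198]), np.float64(-10.838874991180212)) (array([ 0.1677,  0.2675, -0.2197]), np.float64(-10.838874991180212))
```

Request:
play_rows --pt "0 0.027 -0.022 -1" --pt "0 0.055 -0.045 -2" --pt "0 0.09 -0.075 -4" --pt "0 0.125 -0.105 -6" --pt "0 0.16 -0.135 -7" --pt "0 0.195 -0.163 -9" --pt "0.005 0.23 -0.19 -10" --pt "0.015 0.255 -0.21 -10.8" --pt "0.02 0.267 -0.22 -10.8" --pt "0.02 0.267 -0.22 -10.8" --pt "0.02 0.267 -0.22 -10.8" --claw 45

```text
t: 11.4
tcp_pos: [0.6052, 0.0693, 0.2011]
tool_rot: [0.403, 0.582, -0.407, 0.577]
force: [0.0, -0.3, 0.2]
finger_gap: 0.45
```

```bash
python3 - <<'E'
from h import *
print(manip.sense()['finger_gap'],manip.sense()['force'],to([.606,.069,.10],.35),to([.606,.069,.054],.35))
E
```

```text
0.4503079288046654 [ 0.03188872 -0.34339317  0.15942022] (array([0.1011, 0.0014, 0.0008]), np.float64(0.01713009022437119)) (array([0.1471, 0.0018, 0.001 ]), np.float64(0.01713009022437119))
```

Request:
play_rows --pt "0.03 0.001 0.001 0" --pt "0.06 0.001 0.001 0" --pt "0.08 0.001 0.001 0" --pt "0.1 0.001 0.001 0" --pt "0.1 0.001 0.001 0"

```text
t: 11.9
tcp_pos: [0.6025, 0.0672, 0.0991]
tool_rot: [0.403, 0.583, -0.409, 0.575]
force: [0.0, 0.2, 0.6]
finger_gap: 0.449
```

```bash
python3 - <<'E'
from h import *
print(manip.sense()['force'],to([.606,.069,.054],.35))
for n,b,(u0,v0) in (('top','t8',(270,150)),('side','s8',(305,145))):
    s=snap(n,n+'8'); c=s['image'][v0:v0+50,u0:u0+70].astype(float); c=(np.clip(c/255,0,1)**.5*255).astype(np.uint8)
    cv2.imwrite(f'pics/{b}.png',cv2.resize(c,None,fx=11,fy=11,interpolation=cv2.INTER_CUBIC))
E
```

```text
[0.03540891 0.15913257 0.56823934] (array([ 0.0451,  0.0045, -0.0003]), np.float64(-0.1044457265889386))
```

View pics/s8.png

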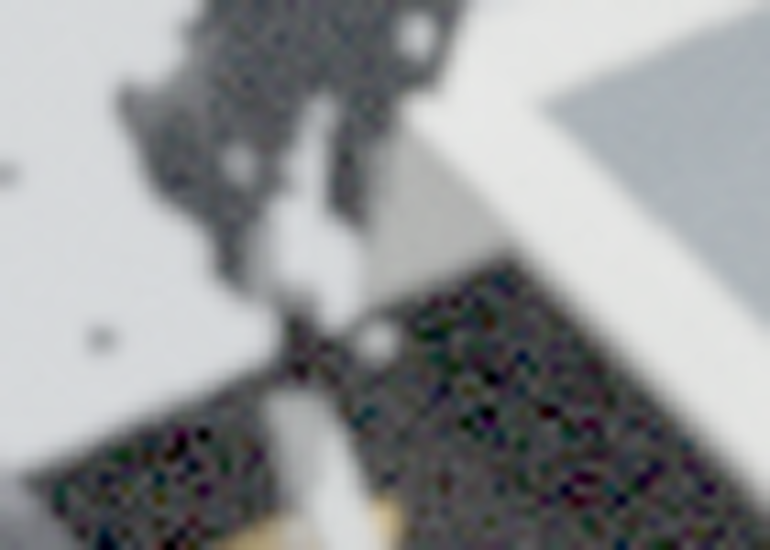

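View pics/t8.png

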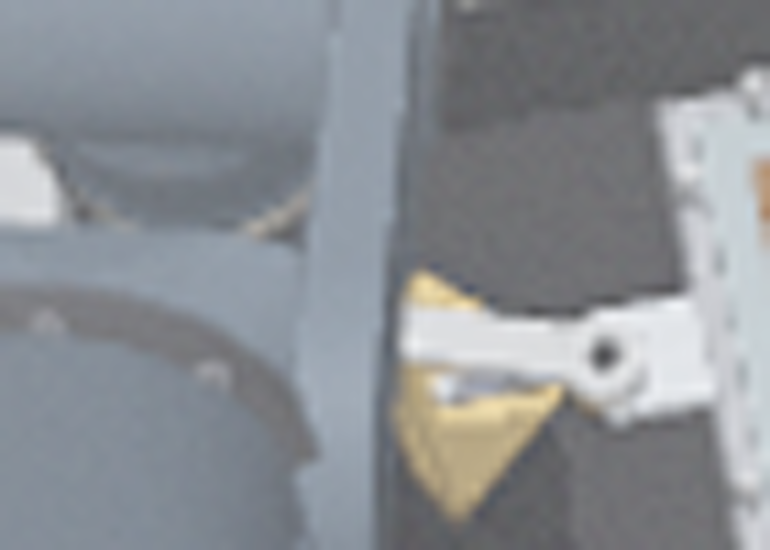

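The side view shows the knob at (305,330) centred between the fingertips at (240,285) and (345,215). Next I go down and grip.

Request:
play_rows --pt "0.012 0.003 0 0" --pt "0.024 0.004 0 0" --pt "0.035 0.0045 0 0" --pt "0.045 0.0045 0 0" --pt "0.045 0.0045 0 0"

```text
t: 12.5
tcp_pos: [0.6076, 0.0692, 0.0547]
tool_rot: [0.403, 0.583, -0.408, 0.576]
force: [0.7, 0.5, 0.5]
finger_gap: 0.452
```

Request:
play_rows --pt "0 0 0 0" --pt "0 0 0 0" --pt "0 0 0 0" --pt "0 0 0 0" --claw 0 --force 50

```text
t: 12.9
tcp_pos: [0.6075, 0.0692, 0.0545]
tool_rot: [0.403, 0.583, -0.408, 0.575]
force: [0.3, -0.3, -3.5]
finger_gap: 0.195
```

```bash
python3 - <<'E'
from h import *
p,R,s=tool(); print(p,s['force'],s['finger_gap'])
P=np.array([.592,-.0295]); r=p[:2]-P; print(np.linalg.norm(r),np.arctan2(-r[0],r[1]))
E
```

```text
[0.60745406 0.06923626 0.05450418] [ 0.32658241 -0.26732744 -3.47335076] 0.19479073517589304
0.09993836246095517 -0.15525895522023458
```

```bash
cat > f.py <<'E'
from h import *
import sys
P=np.array([.592,-.0295])
p,R,s=tool(); r=p[:2]-P; th=np.arctan2(-r[0],r[1]); F=s['force'][:2]
tg=np.array([-np.cos(th),-np.sin(th)]); rd=np.array([-np.sin(th),np.cos(th)])
print('t %.2f th %.3f rot %.3f r %.4f z %.4f pull %.1f rad %.1f Fz %.1f gap %.3f'%(s['t'],th,th+.155,np.linalg.norm(r),p[2],-F@tg,F@rd,s['force'][2],s['finger_gap']))
for d in [float(a) for a in sys.argv[1:]]:
    n=th+d; X=np.r_[P+.1*np.array([-np.sin(n),np.cos(n)]),.0545]; print(d,to(X))
E
python3 f.py .06
```

```text
t 12.90 th -0.155 rot -0.000 r 0.0999 z 0.0545 pull 0.4 rad -0.2 Fz -3.5 gap 0.195
0.06 (array([ 0.0001, -0.0053, -0.0028]), None)
```

Request:
play_rows --pt "0 -0.0018 -0.0009 0" --pt "0 -0.0036 -0.0018 0" --pt "0 -0.0053 -0.0027 0" --pt "0 -0.0053 -0.0027 0"

```text
t: 13.3
tcp_pos: [0.601, 0.0701, 0.0545]
tool_rot: [0.403, 0.583, -0.408, 0.575]
force: [-0.6, -0.5, -5.0]
finger_gap: 0.194
```

```bash
python3 f.py .02 .04
```

```text
t 13.30 th -0.090 rot 0.065 r 0.1000 z 0.0545 pull -0.6 rad -0.6 Fz -5.0 gap 0.194
0.02 (array([ 0.    , -0.0018, -0.0009]), None)
0.04 (array([ 0.0001, -0.0036, -0.0017]), None)
```

Good tracking and still in free play. I carry on in 2 mm steps; each pull can be read from the force, about +Fx here.

Request:
play_rows --pt "0 -0.0018 -0.0009 0" --pt "0 -0.0018 -0.0009 0"

```text
t: 13.5
tcp_pos: [0.5986, 0.0703, 0.0545]
tool_rot: [0.403, 0.583, -0.409, 0.575]
force: [0.8, -0.4, -3.8]
finger_gap: 0.19
```

Request:
play_rows --pt "0 -0.0018 -0.0008 0" --pt "0 -0.0018 -0.0008 0"

```text
t: 13.7
tcp_pos: [0.5965, 0.0705, 0.0546]
tool_rot: [0.403, 0.583, -0.409, 0.575]
force: [0.4, -1.4, -5.2]
finger_gap: 0.19
```

Request:
play_rows --pt "0 -0.0018 -0.0008 0" --pt "0 -0.0018 -0.0008 0"

```text
t: 13.9
tcp_pos: [0.5957, 0.0705, 0.0546]
tool_rot: [0.403, 0.582, -0.408, 0.576]
force: [3.5, -0.5, -6.7]
finger_gap: 0.194
```

Request:
play_rows --pt "0 -0.0019 -0.0008 0" --pt "0 -0.0019 -0.0008 0"

```text
t: 14.1
tcp_pos: [0.5953, 0.0704, 0.0547]
tool_rot: [0.404, 0.581, -0.407, 0.577]
force: [4.4, -0.8, -9.1]
finger_gap: 0.194
```

```bash
python3 f.py .02 .04
```

```text
t 14.10 th -0.033 rot 0.122 r 0.1000 z 0.0547 pull 4.5 rad -0.6 Fz -9.1 gap 0.194
0.02 (array([ 0.0002, -0.0019, -0.0008]), None)
0.04 (array([ 0.0002, -0.0037, -0.0014]), None)
```

Request:
play_rows --pt "0 -0.0024 -0.001 0" --pt "0 -0.0032 -0.0013 0" --pt "0 -0.0032 -0.0013 0"

```text
t: 14.4
tcp_pos: [0.5949, 0.0704, 0.0548]
tool_rot: [0.405, 0.579, -0.406, 0.579]
force: [7.5, 0.9, -10.4]
finger_gap: 0.192
```

```bash
python3 f.py .04 .05
```

```text
t 14.40 th -0.029 rot 0.126 r 0.1000 z 0.0548 pull 7.5 rad 1.1 Fz -10.4 gap 0.192
0.04 (array([ 0.0003, -0.0037, -0.0014]), None)
0.05 (array([ 0.0003, -0.0047, -0.0017]), None)
```

```bash
cat >> f.py <<'E'
print('toolx',np.round(R[:,0],4),'yaw %.3f'%np.arctan2(R[1,1],R[0,1]))
E
python3 f.py .05 .06 .07
```

```text
t 14.40 th -0.029 rot 0.126 r 0.1000 z 0.0548 pull 7.5 rad 1.1 Fz -10.4 gap 0.192
0.05 (array([ 0.0003, -0.0047, -0.0017]), None)
0.06 (array([ 0.0003, -0.0056, -0.0021]), None)
0.07 (array([ 0.0003, -0.0066, -0.0024]), None)
toolx [-1.5e-03 -7.0e-04 -1.0e+00] yaw 0.348
```

Request:
play_rows --pt "0 -0.0036 -0.0013 0" --pt "0 -0.0042 -0.0015 0" --pt "0 -0.0047 -0.0017 0" --pt "0 -0.0047 -0.0017 0"

```text
t: 14.8
tcp_pos: [0.5937, 0.0704, 0.0548]
tool_rot: [0.407, 0.577, -0.405, 0.581]
force: [9.2, 1.7, -11.8]
finger_gap: 0.193
```

```bash
python3 f.py .05 .06 .07
```

```text
t 14.80 th -0.017 rot 0.138 r 0.0999 z 0.0548 pull 9.2 rad 1.9 Fz -11.8 gap 0.193
0.05 (array([ 0.0003, -0.0047, -0.0017]), None)
0.06 (array([ 0.0003, -0.0056, -0.0021]), None)
0.07 (array([ 0.0003, -0.0066, -0.0023]), None)
toolx [ 6.e-03 -6.e-04 -1.e+00] yaw 0.348
```

```bash
sed -i "s/^p,R,s=tool().*/p,R,s=tool(); g=p-.053*R[:,0]; r=g[:2]-P; th=np.arctan2(-r[0],r[1]); F=s['force'][:2]/; s/X=np.r_.*; print/X=np.r_[P+.1*np.array([-np.sin(n),np.cos(n)]),0]; X=X+np.r_[p[:2]-g[:2],.0545]; print/" f.py; python3 f.py .07 .08 .09
```

```text
t 14.80 th -0.014 rot 0.141 r 0.0999 z 0.0548 pull 9.2 rad 1.8 Fz -11.8 gap 0.193
0.07 (array([ 0.0003, -0.0066, -0.0023]), None)
0.08 (array([ 0.0003, -0.0076, -0.0026]), None)
0.09 (array([ 0.0003, -0.0085, -0.0029]), None)
toolx [ 6.e-03 -6.e-04 -1.e+00] yaw 0.348
```

Request:
play_rows --pt "0 -0.0042 -0.0015 0" --pt "0 -0.005 -0.0018 0" --pt "0 -0.0058 -0.0021 0" --pt "0 -0.0066 -0.0023 0" --pt "0 -0.007 -0.0024 0" --pt "0 -0.007 -0.0024 0"

```text
t: 15.4
tcp_pos: [0.59, 0.0704, 0.0548]
tool_rot: [0.409, 0.575, -0.404, 0.583]
force: [10.3, 1.3, -10.8]
finger_gap: 0.196
```

```bash
python3 f.py .06 .07 .08 .09 .1
```

```text
t 15.40 th 0.027 rot 0.182 r 0.1000 z 0.0548 pull 10.4 rad 1.0 Fz -10.8 gap 0.196
0.06 (array([ 0.0003, -0.0057, -0.0018]), None)
0.07 (array([ 0.0002, -0.0067, -0.002 ]), None)
0.08 (array([ 0.0002, -0.0077, -0.0023]), None)
0.09 (array([ 0.0002, -0.0086, -0.0025]), None)
0.1 (array([ 0.0002, -0.0096, -0.0027]), None)
toolx [ 1.310e-02 -2.000e-04 -9.999e-01] yaw 0.347
```

Request:
play_rows --pt "0 -0.0042 -0.0013 0" --pt "0 -0.005 -0.0015 0" --pt "0 -0.0057 -0.0018 0" --pt "0 -0.0063 -0.0019 0" --pt "0 -0.0063 -0.0019 0"

```text
t: 15.9
tcp_pos: [0.588, 0.0703, 0.0549]
tool_rot: [0.411, 0.572, -0.402, 0.585]
force: [12.5, 3.5, -12.9]
finger_gap: 0.192
```

```bash
python3 f.py .06 .07 .08 .09 .1
```

```text
t 15.90 th 0.052 rot 0.207 r 0.1000 z 0.0549 pull 12.7 rad 2.9 Fz -12.9 gap 0.192
0.06 (array([ 0.0003, -0.0058, -0.0016]), None)
0.07 (array([ 0.0003, -0.0068, -0.0018]), None)
0.08 (array([ 0.0002, -0.0077, -0.0021]), None)
0.09 (array([ 0.0002, -0.0087, -0.0023]), None)
0.1 (array([ 0.0002, -0.0097, -0.0025]), None)
toolx [ 2.180e-02  3.000e-04 -9.998e-01] yaw 0.346
```

Request:
play_rows --pt "0 -0.005 -0.0014 0" --pt "0 -0.0058 -0.0016 0" --pt "0 -0.0064 -0.0018 0" --pt "0 -0.0064 -0.0018 0"

```text
t: 16.3
tcp_pos: [0.5868, 0.0702, 0.0549]
tool_rot: [0.413, 0.569, -0.4, 0.587]
force: [13.1, 4.3, -13.8]
finger_gap: 0.194
```

```bash
python3 f.py .06 .07 .08 .09 .1
```

```text
t 16.30 th 0.069 rot 0.224 r 0.0999 z 0.0549 pull 13.3 rad 3.4 Fz -13.8 gap 0.194
0.06 (array([ 0.0002, -0.0058, -0.0016]), None)
0.07 (array([ 0.0002, -0.0068, -0.0018]), None)
0.08 (array([ 0.0002, -0.0078, -0.002 ]), None)
0.09 (array([ 0.0002, -0.0087, -0.0022]), None)
0.1 (array([ 0.0001, -0.0097, -0.0024]), None)
toolx [ 0.032   0.001  -0.9995] yaw 0.346
```

Request:
play_rows --pt "0 -0.0052 -0.0014 0" --pt "0 -0.0058 -0.0016 0" --pt "0 -0.0063 -0.0017 0" --pt "0 -0.0068 -0.0018 0" --pt "0 -0.0073 -0.0019 0" --pt "0 -0.0078 -0.002 0" --pt "0 -0.0078 -0.002 0"

```text
t: 17.0
tcp_pos: [0.5863, 0.0702, 0.0554]
tool_rot: [0.417, 0.565, -0.397, 0.591]
force: [16.4, 5.4, -13.6]
finger_gap: 0.197
```

```bash
python3 f.py .06 .07 .08 .09 .1
```

```text
t 17.00 th 0.082 rot 0.237 r 0.0999 z 0.0554 pull 16.8 rad 4.1 Fz -13.6 gap 0.197
0.06 (array([ 0.0007, -0.0059, -0.0015]), None)
0.07 (array([ 0.0006, -0.0068, -0.0017]), None)
0.08 (array([ 0.0006, -0.0078, -0.0018]), None)
0.09 (array([ 0.0005, -0.0088, -0.002 ]), None)
0.1 (array([ 0.0005, -0.0098, -0.0022]), None)
toolx [ 0.0467  0.0022 -0.9989] yaw 0.344
```

Request:
play_rows --pt "0 -0.0072 -0.0015 0" --pt "0 -0.0078 -0.0016 0" --pt "0 -0.0083 -0.0017 0" --pt "0 -0.0088 -0.0018 0" --pt "0 -0.0088 -0.0018 0"

```text
t: 17.5
tcp_pos: [0.5788, 0.0696, 0.0552]
tool_rot: [0.418, 0.565, -0.396, 0.591]
force: [7.0, 3.0, -6.4]
finger_gap: 0.198
```

```bash
python3 f.py .06 .07 .08 .09 .1
```

```text
t 17.50 th 0.158 rot 0.313 r 0.1002 z 0.0552 pull 7.4 rad 1.9 Fz -6.4 gap 0.198
0.06 (array([ 0.0004, -0.006 , -0.0007]), None)
0.07 (array([ 0.0004, -0.007 , -0.0009]), None)
0.08 (array([ 0.0003, -0.008 , -0.001 ]), None)
0.09 (array([ 0.0003, -0.009 , -0.0011]), None)
0.1 (array([ 0.0002, -0.01  , -0.0012]), None)
toolx [ 0.0485  0.003  -0.9988] yaw 0.344
```

Click 1 felt: the pull went from 16.8 to 7.4 N with a jump. I check with the cameras.

```bash
python3 - <<'E'
from h import *
for n,b,(u0,v0) in (('top','t9',(270,150)),('side','s9',(305,145))):
    s=snap(n,n+'9'); c=s['image'][v0:v0+50,u0:u0+70].astype(float); c=(np.clip(c/255,0,1)**.5*255).astype(np.uint8)
    cv2.imwrite(f'pics/{b}.png',cv2.resize(c,None,fx=11,fy=11,interpolation=cv2.INTER_CUBIC))
E
python3 f.py
```

```text
t 17.60 th 0.160 rot 0.315 r 0.1002 z 0.0552 pull 6.7 rad 0.9 Fz -7.4 gap 0.193
toolx [ 0.0483  0.003  -0.9988] yaw 0.344
```

View pics/t9.png

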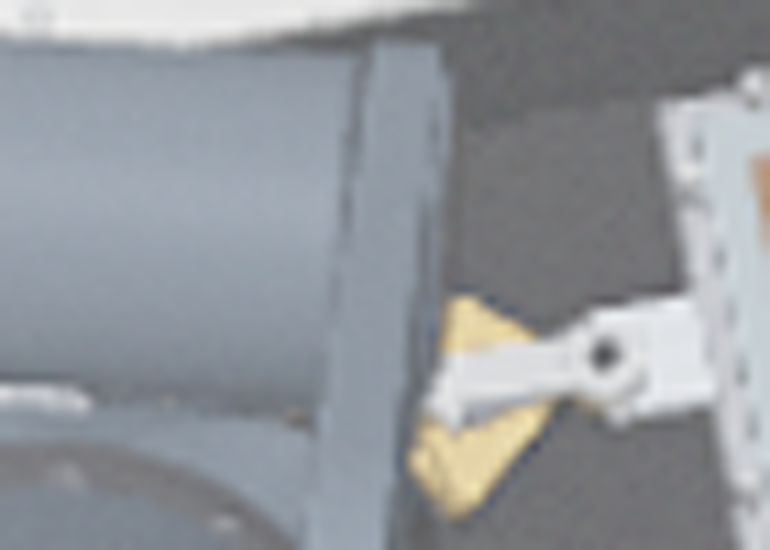

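View pics/s9.png

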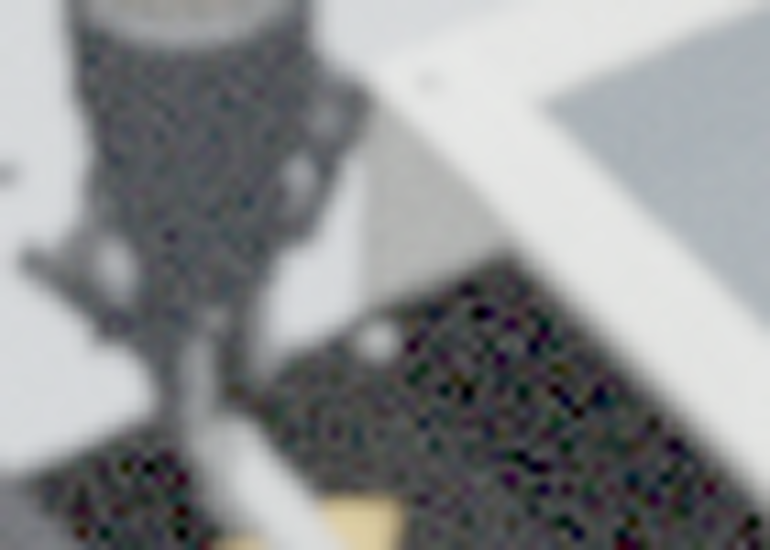

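Request:
play_rows --pt "0 -0.0025 -0.0003 0" --pt "0 -0.0035 -0.0005 0" --pt "0 -0.0045 -0.0006 0" --pt "0 -0.0055 -0.0007 0" --pt "0 -0.0065 -0.0008 0" --pt "0 -0.0075 -0.0009 0" --pt "0 -0.008 -0.001 0" --pt "0 -0.008 -0.001 0"

```text
t: 18.4
tcp_pos: [0.5761, 0.069, 0.0555]
tool_rot: [0.42, 0.562, -0.394, 0.594]
force: [14.1, 5.8, -12.3]
finger_gap: 0.193
```

```bash
python3 f.py .06 .07 .08 .09 .1
```

```text
t 18.40 th 0.191 rot 0.346 r 0.1000 z 0.0555 pull 15.0 rad 3.0 Fz -12.3 gap 0.193
0.06 (array([ 0.0006, -0.006 , -0.0007]), None)
0.07 (array([ 0.0006, -0.007 , -0.0008]), None)
0.08 (array([ 0.0005, -0.008 , -0.0009]), None)
0.09 (array([ 0.0004, -0.009 , -0.0009]), None)
0.1 (array([ 0.0004, -0.01  , -0.001 ]), None)
toolx [ 0.0583  0.0046 -0.9983] yaw 0.343
```

Request:
play_rows --pt "0 -0.0058 -0.0006 0" --pt "0 -0.0064 -0.0007 0" --pt "0 -0.007 -0.0008 0" --pt "0 -0.0075 -0.0008 0" --pt "0 -0.0075 -0.0008 0"

```text
t: 18.9
tcp_pos: [0.5737, 0.0685, 0.0555]
tool_rot: [0.423, 0.559, -0.392, 0.596]
force: [13.7, 7.4, -12.0]
finger_gap: 0.19
```

```bash
python3 f.py .06 .07 .08 .09 .1
```

```text
t 18.90 th 0.220 rot 0.375 r 0.1001 z 0.0555 pull 15.0 rad 4.2 Fz -12.0 gap 0.190
0.06 (array([ 0.0006, -0.006 , -0.0005]), None)
0.07 (array([ 0.0005, -0.007 , -0.0005]), None)
0.08 (array([ 0.0005, -0.008 , -0.0006]), None)
0.09 (array([ 0.0004, -0.009 , -0.0006]), None)
0.1 (array([ 0.0004, -0.01  , -0.0006]), None)
toolx [ 0.0673  0.0063 -0.9977] yaw 0.342
```

Request:
play_rows --pt "0 -0.006 -0.0012 0" --pt "0 -0.0066 -0.0014 0" --pt "0 -0.0072 -0.0015 0" --pt "0 -0.0077 -0.0015 0" --pt "0 -0.0077 -0.0015 0"

```text
t: 19.4
tcp_pos: [0.5668, 0.0672, 0.0552]
tool_rot: [0.423, 0.559, -0.392, 0.596]
force: [5.5, -0.1, -4.5]
finger_gap: 0.189
```

```bash
python3 f.py .06 .07 .08 .09 .1
```

```text
t 19.40 th 0.290 rot 0.445 r 0.1006 z 0.0552 pull 5.3 rad -1.7 Fz -4.5 gap 0.189
0.06 (array([ 0.0003, -0.0061,  0.0005]), None)
0.07 (array([ 0.0002, -0.0071,  0.0005]), None)
0.08 (array([ 0.0002, -0.0081,  0.0005]), None)
0.09 (array([ 0.0001, -0.0091,  0.0005]), None)
0.1 (array([ 0.    , -0.0101,  0.0006]), None)
toolx [ 0.0676  0.0057 -0.9977] yaw 0.343
```

Request:
play_rows --pt "0 -0.0025 0 0" --pt "0 -0.0035 0 0" --pt "0 -0.0045 0 0" --pt "0 -0.0055 0 0" --pt "0 -0.0065 0 0" --pt "0 -0.0075 0 0" --pt "0 -0.0083 0.0001 0" --pt "0 -0.009 0.0002 0" --pt "0 -0.009 0.0002 0"

```text
t: 20.3
tcp_pos: [0.5628, 0.0656, 0.0554]
tool_rot: [0.425, 0.557, -0.39, 0.598]
force: [11.5, 7.7, -7.9]
finger_gap: 0.189
```

```bash
python3 f.py .06 .07 .08 .09 .1
```

```text
t 20.30 th 0.337 rot 0.492 r 0.1003 z 0.0554 pull 13.4 rad 3.5 Fz -7.9 gap 0.189
0.06 (array([ 0.0004, -0.006 ,  0.0005]), None)
0.07 (array([ 0.0004, -0.007 ,  0.0005]), None)
0.08 (array([ 0.0003, -0.008 ,  0.0006]), None)
0.09 (array([ 0.0002, -0.009 ,  0.0007]), None)
0.1 (array([ 0.0002, -0.01  ,  0.0008]), None)
toolx [ 0.0753  0.0077 -0.9971] yaw 0.342
```

Request:
play_rows --pt "0 -0.0055 -0.0003 0" --pt "0 -0.0062 -0.0003 0" --pt "0 -0.0068 -0.0003 0" --pt "0 -0.0073 -0.0003 0" --pt "0 -0.0078 -0.0003 0" --pt "0 -0.0078 -0.0003 0"

```text
t: 20.9
tcp_pos: [0.5607, 0.0648, 0.0555]
tool_rot: [0.428, 0.554, -0.388, 0.6]
force: [14.7, 8.0, -12.3]
finger_gap: 0.19
```

```bash
python3 f.py .06 .07 .08 .09 .1
```

```text
t 20.90 th 0.365 rot 0.520 r 0.1004 z 0.0555 pull 16.6 rad 2.2 Fz -12.3 gap 0.190
0.06 (array([ 0.0005, -0.006 ,  0.0007]), None)
0.07 (array([ 0.0004, -0.007 ,  0.0008]), None)
0.08 (array([ 0.0003, -0.008 ,  0.0009]), None)
0.09 (array([ 0.0003, -0.009 ,  0.001 ]), None)
0.1 (array([ 0.0002, -0.01  ,  0.0011]), None)
toolx [ 0.0846  0.0096 -0.9964] yaw 0.341
```

Request:
play_rows --pt "0 -0.006 0.0001 0" --pt "0 -0.0066 0.0002 0" --pt "0 -0.0071 0.0003 0" --pt "0 -0.0075 0.0003 0" --pt "0 -0.0075 0.0003 0"

```text
t: 21.4
tcp_pos: [0.5544, 0.0626, 0.0552]
tool_rot: [0.428, 0.555, -0.387, 0.6]
force: [7.9, 3.4, -5.5]
finger_gap: 0.195
```

```bash
python3 f.py .06 .07 .08 .09 .1
```

```text
t 21.40 th 0.431 rot 0.586 r 0.1008 z 0.0552 pull 8.6 rad -0.2 Fz -5.5 gap 0.195
0.06 (array([ 0.0003, -0.0059,  0.0015]), None)
0.07 (array([ 0.0002, -0.0069,  0.0016]), None)
0.08 (array([ 0.0001, -0.0079,  0.0018]), None)
0.09 (array([ 0.    , -0.0089,  0.002 ]), None)
0.1 (array([-0.    , -0.0099,  0.0022]), None)
toolx [ 0.0847  0.0101 -0.9964] yaw 0.342
```

Click 3: 16.6 → 8.6 N, rot 0.520 → 0.586. Now the fourth tooth.

Request:
play_rows --pt "0 -0.0025 0.0005 0" --pt "0 -0.0035 0.0007 0" --pt "0 -0.0045 0.0009 0" --pt "0 -0.0055 0.0011 0" --pt "0 -0.0065 0.0013 0" --pt "0 -0.0075 0.0014 0" --pt "0 -0.0083 0.0015 0" --pt "0 -0.0083 0.0015 0"

```text
t: 22.2
tcp_pos: [0.5498, 0.0603, 0.0553]
tool_rot: [0.429, 0.554, -0.386, 0.6]
force: [10.3, 8.9, -6.7]
finger_gap: 0.191
```

```bash
python3 f.py .06 .07 .08 .09 .1
```

```text
t 22.20 th 0.484 rot 0.639 r 0.1007 z 0.0553 pull 13.3 rad 3.1 Fz -6.7 gap 0.191
0.06 (array([ 0.0003, -0.0059,  0.0018]), None)
0.07 (array([ 0.0002, -0.0068,  0.002 ]), None)
0.08 (array([ 0.0002, -0.0078,  0.0022]), None)
0.09 (array([ 0.0001, -0.0088,  0.0024]), None)
0.1 (array([-0.    , -0.0097,  0.0026]), None)
toolx [ 0.0889  0.0123 -0.996 ] yaw 0.342
```

Request:
play_rows --pt "0 -0.0053 0.0008 0" --pt "0 -0.006 0.001 0" --pt "0 -0.0066 0.0012 0" --pt "0 -0.0072 0.0013 0" --pt "0 -0.0072 0.0013 0"

```text
t: 22.7
tcp_pos: [0.5438, 0.0574, 0.0551]
tool_rot: [0.429, 0.554, -0.386, 0.6]
force: [5.9, 3.2, -3.8]
finger_gap: 0.191
```

```bash
python3 f.py .06 .07 .08
```

```text
t 22.70 th 0.551 rot 0.706 r 0.1011 z 0.0551 pull 6.7 rad -0.3 Fz -3.8 gap 0.191
0.06 (array([ 0.0001, -0.0056,  0.0025]), None)
0.07 (array([ 0.0001, -0.0066,  0.0028]), None)
0.08 (array([-0.    , -0.0075,  0.0031]), None)
toolx [ 0.088   0.0129 -0.996 ] yaw 0.342
```

Click 4: 13.3 → 6.7 N at rot 0.706. That is one pitch past click 3 and close to the 0.705 I predicted. I check steadiness and look.

```bash
python3 - <<'E'
from h import *
s=snap('side','side10'); crop(s,'s10',300,450,140,250,5); t=snap('top','top10'); crop(t,'t10',250,400,110,220,5)
a=ld('side6')
# glass depth change over the plate (world z at same pixels)
for (u,v) in ((360,215),(362,225),(350,222),(370,222),(356,230)):
    print(px(a,u,v)[2],px(s,u,v)[2])
def zs(s,top=False):
    out=[]
    for v in range(212,236):
        for u in range(342,380):
            b,g,r=s['image'][v,u].astype(int)
            if r-b>35 and r>100: out.append(px(s,u,v)[2])
    return len(out),np.median(out)
print(zs(a),zs(s))
def zt(s):
    out=[]
    for v in range(158,196):
        for u in range(338,376):
            b,g,r=s['image'][v,u].astype(int)
            if r-b>35 and r>90: out.append(px(s,u,v)[2])
    return len(out),np.median(out)
print(zt(ld('top6')),zt(t))
E
python3 f.py .01 .02
```

```text
0.0652311436385428 0.07622478484215589
0.06675495895221689 0.07521751799741545
0.06632616390264165 0.07573181374852109
0.06571403777124651 0.07620555207242832
0.06605278436334747 0.07599637372380606
(630, np.float64(0.06602444886736772)) (612, np.float64(0.07581120166537085))
(919, np.float64(0.06494458326624977)) (937, np.float64(0.07483646907705765))
t 22.80 th 0.551 rot 0.706 r 0.1011 z 0.0551 pull 6.7 rad -0.7 Fz -2.9 gap 0.194
0.01 (array([ 0.0005, -0.0008,  0.0013]), None)
0.02 (array([ 0.0005, -0.0018,  0.0015]), None)
toolx [ 0.0878  0.0129 -0.9961] yaw 0.342
```

View pics/s10.png

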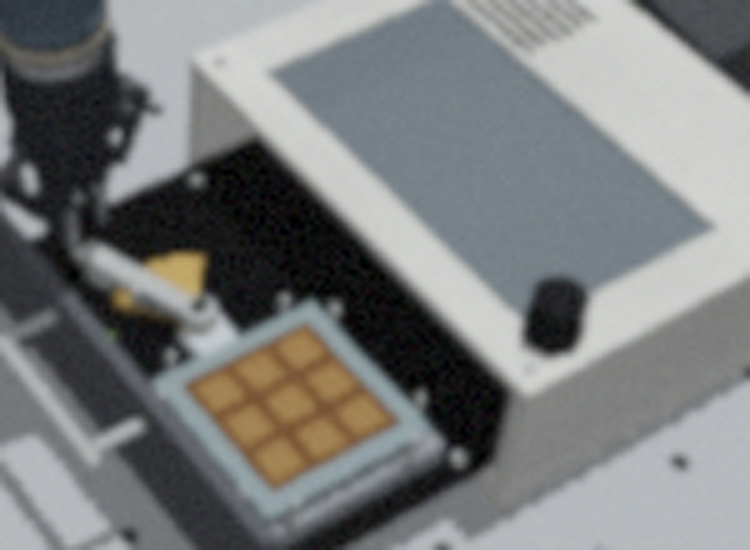

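View pics/t10.png

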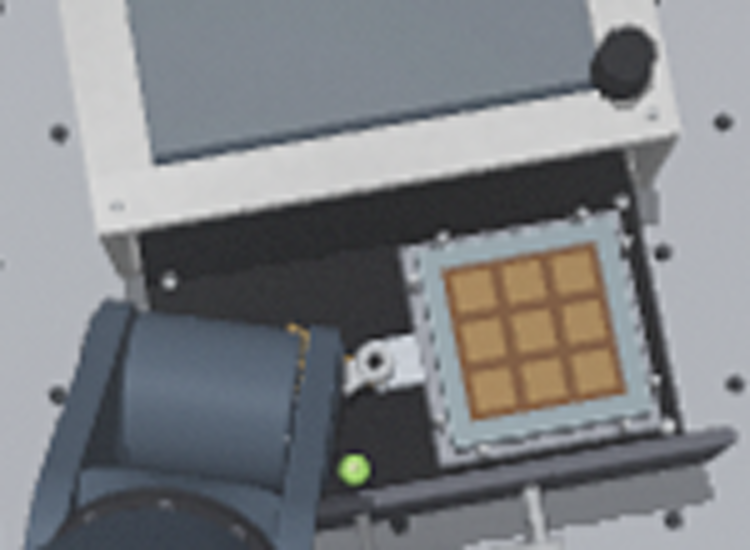

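Both cameras put the glass 9.8–9.9 mm above its rest height. The drawer front hasn't moved, and the hold is steady at 6.7 N. Handing in.

```bash
python3 f.py; python3 -c "
from station import manip
print(manip.sign_off()); s=manip.sense(); print(s['t'],s['force'],s['finger_gap'])"
```

```text
t 22.80 th 0.551 rot 0.706 r 0.1011 z 0.0551 pull 6.7 rad -0.7 Fz -2.9 gap 0.194
toolx [ 0.0878  0.0129 -0.9961] yaw 0.342
the job is handed in; nothing more can be done
None
the job is handed in; nothing more can be done
```

The drawer is fully out and the lever is held in its fourth notch; I handed the job in at t = 22.8 s with the knob still gripped. No verdict was reported.

- **Drawer:** it travelled about 180 mm against its stop, and the picture before hand-in shows its front edge still in the same place.
- **Clicks:** I felt four force drops, each followed by a jump. Where the lever landed after each one was about one tooth (0.12–0.14 rad) apart. The last drop was from 13.3 N to 6.7 N, and the hold stayed steady at 6.7 N.
- **Glass height:** depth from both cameras shows the glass 9.8–9.9 mm above where it first rested, within the 9.0–11.3 mm band. In both views it looks level and centred.
- **Bystanders:** the arm went nowhere near them, and the loupe looks unmoved in the last pictures. I did not measure the others afterwards.

**What disagreed:**
- **Fingertip offset:** the reported TCP lies about 34 mm beyond the fingertips the cameras see. My first grip closed above the handle bar without touching it. I allowed for the offset from then on.
- **Handle contact:** while gripping the handle, the gripper brushed something, probably the housing or drawer-front edge, with about 20 N. A few seconds later the pull on the bar loaded the wrist with about 35 N downwards until I relieved it.
- **Tool tilt:** the tool tilted by about 0.09 rad under the lever load.
- **Peak pull:** the highest pull I measured was 16.8 N, slightly above the stated 13 to 16 N.

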